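# Zero the photometer and hold its check plate in the beam

## Robot

A 6-joint arm with a two-finger parallel gripper is mounted at the origin on the work surface. World frame = base frame: x ahead of the robot, y to its left, z up, the work surface at z = 0. Lengths are in mm, angles in degrees, forces in N, time in s.
With the tool pointing down it reaches from about 325 to 775 mm from the base axis. Payload 5.5 kg.
Tool frame: the origin (TCP) lies between the finger pads; the fingertips stand 8 mm ahead of it and the grasp point (between the pads) lies 11 mm behind it; z points along the fingers, y is the line along which they close (so a half turn about z gives the same grasp; the last joint's range is limited). The gripper opens to 85 mm and grips with 20 to 120 N. Pads are 22 mm wide; open, the fingers measure 114 mm over their backs; the gripper's body (76 mm by 85 mm) begins 54 mm behind the grasp point. The pads swing forward as they close: fully open they stand 13 mm farther back than shut.
Start: joints at [-77.619, 5.22, 70.514, -0, 104.267, -3.249], TCP at [161.656, -577.827, 239.275] pointing down, gripper open.
Joint ranges: [-164.24, 164.24], [-49.07, 125.15], [9.68, 141.18], [-86.29, 266.29], [3.28, 154.24], [-151.56, 151.56]. Speed limits (degrees/s): [147.25, 147.25, 172.46, 180, 180, 180].

## Interface

Orientations are given as a 3x3 rotation matrix whose columns are the frame's x, y, z axes.
In Python, from rig import env, cams, close_job gives the robot as it stands. The module is installed in compiled form; this text tells all that it offers.
- The arm moves only by the tool play_rows, never from a script. Its argument "plan" is a list of rows, each an object with "offset": the shift along the world's x, y, z each as a share of 30 mm, from -1 to 1, a list of three; "delta_rot": the turn, a rotation vector about the world's x, y, z each as a share of 1.5 rad, from -1 to 1, a list of three; "hand": the gripper's target within -1 to 1 (fully open at 1, half-way at 0, shut at -1). A call has 1 to 10 rows; each row shifts and turns the commanded pose from where the row before left it; what a row does not reach is not made up. A row lasts 1/10 s, in which the tool goes at most 50 mm and 8.59 degrees, less where a joint would pass 70% of its speed; a pose out of reach is approached as far as the arm can. A call with a number of a shift or a turn outside -1 to 1 is refused whole. A call with a gripper value outside its range is refused whole. The fingers move at their own pace and stop on an object; the grip force is fixed at half the most. Time passes only in rows, so rows that do not move let the fingers close. It gives the time, the measured TCP pose, the force, the opening and the grip force at its end, in the units of the state.
- env.sense(): the state, without advancing time (a new reading comes with each control period).
- cams.camera(name): name is "scene" or "side" or "wrist"; returns the picture (420x560x3 uint8, red, green, blue); there is no depth.
- cams.calibration(name): a dict with "fx", "fy", "cx", "cy" (pixels), "D" ([k1, k2, p1, p2, k3] as OpenCV has them; the pictures are not rectified), "cam_to_world" (4x4, takes a point from camera to world coordinates); the wrist camera has in their place "T_tool_cam" (4x4, takes a point from camera to tool coordinates, whose origin is the TCP and whose axes are the flange's). Camera axes: x right, y up, looking along -z (the intrinsics and any distortion apply to the point x, -y, -z); pixel columns grow to the right and rows downward; lengths in mm; the calibration is good to about 2 mm. A picture is of the moment at which its call begins: read the wrist's pose just before it. calibration takes no time and is no camera call.
- close_job(): hands the job in; it is judged then, once.
The state is a dict: "clock": time; "joint_pos": joint angles; "joint_velocities": joint speeds; "joint_efforts": joint torques, N m; "eef_pos": TCP position; "tool_rot": TCP orientation; "force": force on the tool from outside, world axes, zero at the start; "torque": the same for the moment, N m; "width": opening from 0.0 (shut) to 1.0 (fully open); "finger_force": force on a finger pad.
Only numpy, scipy, OpenCV 4.12 (cv2) and the standard library are available. Lean on these libraries where they do the work, as an engineer would, in place of code of your own. Each camera call takes 0.05 s, during which the arm holds its last target. There are 200 camera calls.

## Task

Turn the photometer's zero knob until its pointer stands at the long zero mark; then take the check plate with the flat bar handle (the other two have round knobs) out of its rack and lower it through the slot in the photometer's tower, just to the black line around its blade. Finish while still gripping it there: the plate hangs from the gripper with the line level with the tower's top, not let down onto its handle and not forced against the slot, and the knob stays at zero. Leave the other plates, the dish and the jar where they are.

Things in the scene. Friction and masses are not known exactly. Their poses are not given: they have to be found in the camera images.
- photometer: White bench photometer, fixed, 90 (its x) x 230 (its y) mm; its origin is the centre of its footprint on the bench. Its tower (90 x 90 mm, 90 mm high, grey top plate, hollow inside) is centred at y = +70 mm; its low deck (60 mm high, y from -115 to +25 mm) carries the zero knob at x = 0, y = -55 mm. Dark lamp and detector tubes (28 mm diameter) stick out 22 mm from the tower's two x faces at 70 mm height. It is turned by up to about 17 degrees.
- slot (a point): Centre of the slot's mouth in the tower's top face, 90 mm above the bench; axes as the photometer's. The slot is 42 mm long along y and 8 mm wide along x (blade plus 2 mm each way), with a 2 mm bevel at the mouth, through a 14 mm thick top plate; below it the tower is hollow down to 8 mm above the bench.
- zero_knob (a joint): Angle of the zero knob: 0 when its white pointer stands at the long zero mark (towards the photometer's +x), growing anticlockwise seen from above; it starts between 0.45 and 1.25 rad, has stops at +-1.6 rad and stays where it is left (friction 0.04 N m).
- knob_top (a point): Centre of the top of the zero knob's grip, on its upright axis, 92 mm above the bench; its axes turn with the knob, x towards the pointer. The black grip is a bar 40 mm long along its x, 13 mm thick along its y and 24 mm high, on a 48 mm disc 8 mm high on the deck; pinch it across y.
- zero_mark (a point): The outer part of the long white zero mark on the deck, 36 mm from the knob's axis towards the photometer's +x; the other marks are shorter and 20 degrees apart.
- rack: White plate rack, fixed, 56 (x) x 185 (y) x 35 mm high, origin under its centre; three slots in a row at y = -57, 0 and +57 mm, 9 x 43 mm, 27 mm deep. The three plates stand in them in any order.
- check_plate: The check plate (0.09 to 0.15 kg): an upright aluminium blade 6 (x) x 40 (y) x 70 mm high with a round glass window, on it a black flat bar handle 14 (x) x 36 (y) x 32 mm high (70 to 102 mm above the foot); origin at the centre of the blade's foot, z up. It is the same turned half round. Grip the handle across x. In the rack its foot stands 8 mm above the bench. The handle is thicker than the slot, so a plate let go drops 20 mm below the line.
- line (a point): Centre of the blade at the black line that runs around it, 50 mm above the blade's foot (20 mm below the handle).
- plate_b: Another plate with the same blade but a round 22 mm knob on a stem instead of the bar handle, in the same rack; leave it.
- plate_c: As plate_b; leave it.
- dish: Small glass dish, 50 mm across and 14 mm high, standing on the bench between rack and photometer; leave it.
- sample_jar: Amber glass jar, 56 mm across and 70 mm high, standing beyond the gap between rack and photometer; leave it.
Mind the look-alikes: they are no part of the job. Of the things that look like the photometer, the larger one is meant.

How it is judged:
By the outcome, as a careful person would: the job done as asked, in the order asked, and still so for the second after the job is handed in, while the arm keeps its last pose, push and grip.
It also fails if it takes over 58 s, if anything falls off the work surface, if the arm or the gripper's body presses on something with over 40 N, if the wrist force passes 120 N, or if a joint passes its speed limit or range.

## Working session

There is one attempt and no reset: what is moved stays moved. The work goes in short steps, Python scripts to look and compute and a tool call to move; the robot and the scene stay as the last step left them, time stands still between calls to the robot, and variables do not carry over. Pictures are saved under pics/ and viewed, at most 10 in all, crops included, and the job is handed in when it is done.

Besides the shell and the picture viewer there is one more tool, called as name(argument=value, ...) on one line, values as JSON. play_rows: Moves the arm, as the interface text tells. Its arguments: {"type":"object","properties":{"plan":{"type":"array"}},"required":["plan"]}

```bash
mkdir -p pics; python3 - <<'E'
from rig import env,cams
import cv2,numpy as np
s=env.sense();print(s['clock'],s['eef_pos'],s['tool_rot'],s['width'],s['force'])
for n in("scene","side"):
    im=cams.camera(n);cv2.imwrite(f"pics/{n}0.png",im[:,:,::-1])
    c=cams.calibration(n);print(n,{k:np.round(v,3).tolist() for k,v in c.items()})
c=cams.calibration("wrist");print({k:np.round(v,3).tolist() for k,v in c.items()})
E
```

```text
0.0 [ 161.58500246 -577.55520754  238.14588745] [[ 9.63035907e-01  2.69372734e-01 -4.14833981e-04]
 [ 2.69373029e-01 -9.63034032e-01  1.90366190e-03]
 [ 1.13295369e-04 -1.94503985e-03 -9.99998102e-01]] 0.999801461413216 [0.19616986 0.30747242 1.01745571]
scene {'fx': 389.411, 'fy': 389.411, 'cx': 282.281, 'cy': 210.025, 'D': [-0.077, 0.0, 0.0, 0.0, 0.0], 'cam_to_world': [[-0.234, -0.734, 0.637, 977.741], [0.972, -0.175, 0.156, 101.287], [-0.003, 0.656, 0.755, 640.664], [0.0, 0.0, 0.0, 1.0]]}
side {'fx': 454.31, 'fy': 454.31, 'cx': 269.234, 'cy': 215.423, 'D': [-0.008, 0.0, 0.0, 0.0, 0.0], 'cam_to_world': [[0.901, 0.24, -0.361, 259.805], [-0.433, 0.484, -0.761, -582.162], [-0.008, 0.842, 0.54, 496.413], [0.0, 0.0, 0.0, 1.0]]}
{'fx': 352.026, 'fy': 352.026, 'cx': 280.571, 'cy': 207.336, 'D': [-0.087, 0.0, 0.0, 0.0, 0.0], 'T_tool_cam': [[-0.001, 0.947, 0.321, 82.062], [1.0, 0.001, 0.0, 0.007], [-0.0, 0.321, -0.947, -134.663], [0.0, 0.0, 0.0, 1.0]]}
```

View pics/scene0.png

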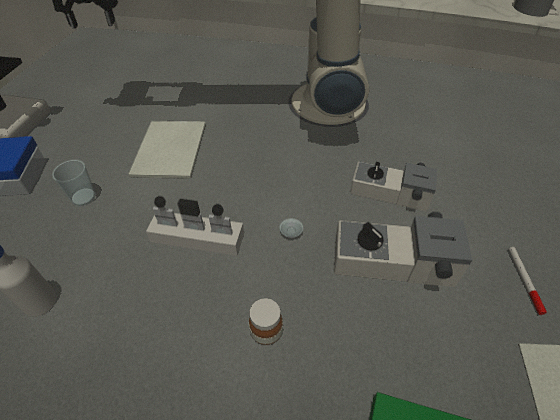

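View pics/side0.png

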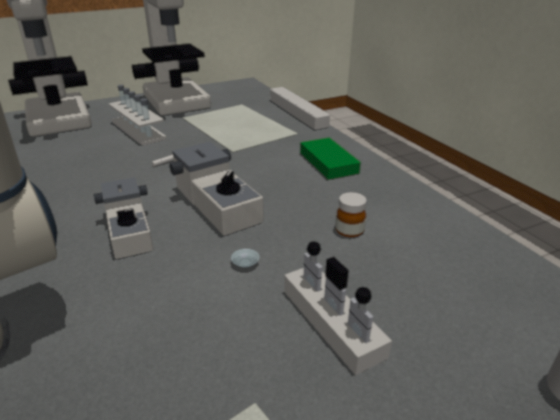

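Scene view: the candidates for the plate are the round knobs at (160,203) and (218,212) and the black flat bar at (189,208). The photometers are the large one (knob 371,235; slot 442,238) and the small look-alike (378,175). In the side view the bar is at (337,272) and the large photometer's knob is at (229,183). I choose the bar and the large photometer, and check both in enlarged crops.

```bash
cat > h.py <<'E'
import numpy as np,cv2
from rig import env,cams
def ray(name,px,T=None):
    c=cams.calibration(name)
    K=np.array([[c['fx'],0,c['cx']],[0,c['fy'],c['cy']],[0,0,1.]])
    u=cv2.undistortPoints(np.array([[px]],float),K,np.array(c['D']))[0,0]
    M=np.array(c['cam_to_world']) if T is None else T@np.array(c['T_tool_cam'])
    d=M[:3,:3]@np.array([u[0],-u[1],-1.]);return M[:3,3],d/np.linalg.norm(d)
def pose(s):
    T=np.eye(4);T[:3,:3]=s['tool_rot'];T[:3,3]=s['eef_pos'];return T
def tri(rays):
    A=sum(np.eye(3)-np.outer(d,d) for o,d in rays);b=sum((np.eye(3)-np.outer(d,d))@o for o,d in rays)
    p=np.linalg.solve(A,b);r=[np.linalg.norm((np.eye(3)-np.outer(d,d))@(p-o)) for o,d in rays]
    return np.round(p,1),np.round(r,1)
def atz(r,z):
    o,d=r;return np.round(o+d*(z-o[2])/d[2],1)
def proj(name,p,T=None):
    c=cams.calibration(name);M=np.array(c['cam_to_world']) if T is None else T@np.array(c['T_tool_cam'])
    q=(np.linalg.inv(M)@np.append(p,1))[:3];K=np.array([[c['fx'],0,c['cx']],[0,c['fy'],c['cy']],[0,0,1.]])
    return cv2.projectPoints(np.array([[q[0],-q[1],-q[2]]]),np.zeros(3),np.zeros(3),K,np.array(c['D']))[0].ravel()
E
python3 - <<'E'
import cv2,numpy as np
a=cv2.imread('pics/scene0.png');b=cv2.imread('pics/side0.png')
f=lambda im,x,y,w,h,W,H:cv2.resize(im[y:y+h,x:x+w],(W,H),interpolation=cv2.INTER_CUBIC)
t=np.hstack([f(a,330,205,150,90,450,270),f(a,140,185,110,90,330,270)])
u=np.hstack([f(b,165,135,110,105,330,315),f(b,275,235,120,105,360,315),np.zeros((315,90,3),np.uint8)])
cv2.imwrite('pics/crop1.png',np.vstack([t,u]))
E
```

```text
(no output)
```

View pics/crop1.png

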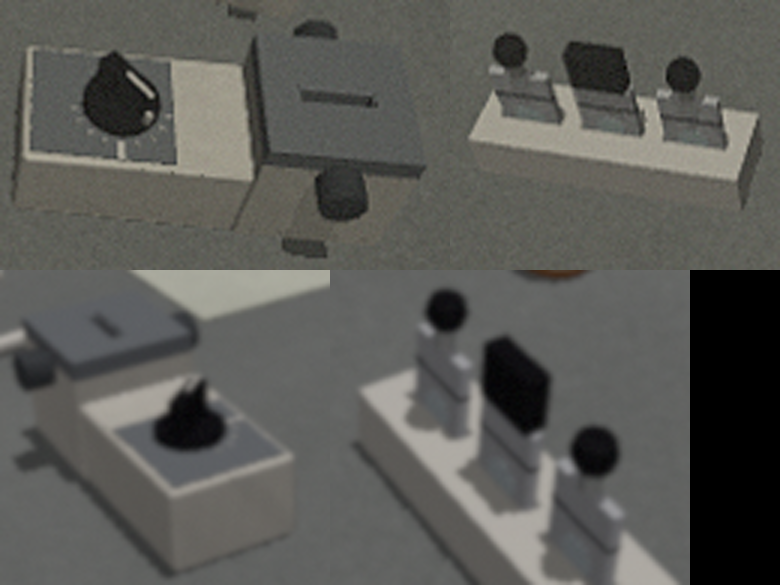

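Crops: the bar handle is at scene (189,208) and side (337,273), between the two round-knob plates, which confirms the choice. The slot is at scene (443,237) and side (200,153). The zero mark is at scene (370,255) and side (243,184). The pointer is clearly off zero.

```bash
python3 - <<'E'
from h import *
S=lambda p:ray('scene',p);D=lambda p:ray('side',p)
print('slot',tri([S((443,237.3)),D((200.3,153.3))]))
a=atz(S((430.3,235.7)),90);b=atz(S((455,239)),90);print('slotends',a,b)
print('zero',tri([S((370.3,255)),D((243.3,184.3))]),atz(S((370.3,255)),60),atz(D((243.3,184.3)),60))
print('handle',tri([S((189,208)),D((337,273))]))
C=[atz(S(p),90) for p in[(415.3,216.7),(465.7,219.3),(471.3,260.7),(417.3,256.7)]];print('tower',C,np.mean(C,0))
for i,j in((0,1),(3,2)):d=C[j]-C[i];print(np.degrees(np.arctan2(-d[0],d[1])))
# deck front-edge corners (z=60): near-left, near-right, far-left
R=[atz(S(p),60) for p in[(339,258),(414,264.5),(339.5,221)]];print('deck',R)
# rack top (z=35): near-left, near-right, far-right? 
K=[atz(S(p),35) for p in[(147,231),(239,239),(243,223)]];print('rack',K)
d=K[1]-K[0];print(np.degrees(np.arctan2(-d[0],d[1])))
E
```

```text
slot (array([507.6, 282.4,  87.1]), array([1.2, 1.2]))
slotends [510.4 259.7  90. ] [507.7 303.5  90. ]
zero (array([555. , 160.7,  59.5]), array([0.5, 0.5])) [554.9 161.   60. ] [554.8 159.1  60. ]
handle (array([ 550.1, -184.9,   91.4]), array([0.6, 0.6]))
tower [array([471.2, 232.4,  90. ]), array([455.6, 325.8,  90. ]), array([549.3, 329.3,  90. ]), array([561.9, 237.3,  90. ])] [509.5 281.2  90. ]
9.482216575112574
7.7985130587068
deck [array([574.2, 106.8,  60. ]), array([557.7, 239.1,  60. ]), array([488.9,  95.6,  60. ])]
rack [array([ 582.2, -272.6,   35. ]), array([557.9, -87.9,  35. ]), array([517.8, -92.2,  35. ])]
7.4950551890707935
```

play_rows(plan=[{"offset": [0.87, 1, 0], "delta_rot": [0, 0, 0], "hand": 1}, {"offset": [0.87, 1, 0], "delta_rot": [0, 0, 0], "hand": 1}, {"offset": [0.87, 1, 0], "delta_rot": [0, 0, 0], "hand": 1}, {"offset": [0.87, 1, 0], "delta_rot": [0, 0, 0], "hand": 1}, {"offset": [0.87, 1, 0], "delta_rot": [0, 0, 0], "hand": 1}, {"offset": [0.87, 1, 0], "delta_rot": [0, 0, 0], "hand": 1}, {"offset": [0.87, 1, 0], "delta_rot": [0, 0, 0], "hand": 1}, {"offset": [0.87, 1, 0], "delta_rot": [0, 0, 0], "hand": 1}, {"offset": [0.87, 1, 0], "delta_rot": [0, 0, 0], "hand": 1}, {"offset": [0.87, 1, 0], "delta_rot": [0, 0, 0], "hand": 1}])

```text
clock: 1.1
eef_pos: [423.4, -276.3, 238.9]
tool_rot: [[0.963, 0.269, -0.0], [0.269, -0.963, 0.0], [-0.0, -0.0, -1.0]]
force: [0.7, -1.5, -0.1]
width: 0.997
finger_force: 0.0
```

play_rows(plan=[{"offset": [0.9, 1, 0], "delta_rot": [0, 0, 0], "hand": 1}, {"offset": [0.9, 1, 0], "delta_rot": [0, 0, 0], "hand": 1}, {"offset": [0.9, 1, 0], "delta_rot": [0, 0, 0], "hand": 1}, {"offset": [0.9, 0.5, 0], "delta_rot": [0, 0, 0], "hand": 1}, {"offset": [0, 0, 0], "delta_rot": [0, 0, 0], "hand": 1}, {"offset": [0, 0, 0], "delta_rot": [0, 0, 0], "hand": 1}, {"offset": [0, 0, 0], "delta_rot": [0, 0, 0], "hand": 1}])

```text
clock: 1.8
eef_pos: [530.0, -173.5, 239.1]
tool_rot: [[0.963, 0.269, -0.001], [0.269, -0.963, -0.0], [-0.001, -0.0, -1.0]]
force: [0.6, -0.4, 0.8]
width: 1.001
finger_force: 0.0
```

```bash
python3 - <<'E'
from h import *
s=env.sense();np.save('r1.npy',pose(s));print(s['clock'],s['eef_pos'],s['joint_pos'])
cv2.imwrite('pics/w1.png',cams.camera('wrist')[:,:,::-1])
E
```

```text
1.8 [ 529.98951193 -173.46574405  239.06633642] [-2.16041289e+01 -1.29620289e+00  7.71979069e+01 -2.52369497e-02
  1.04137233e+02  5.28082380e+01]
```

play_rows(plan=[{"offset": [0, 1, 0], "delta_rot": [0, 0, 0], "hand": 1}, {"offset": [0, 1, 0], "delta_rot": [0, 0, 0], "hand": 1}, {"offset": [0, 1, 0], "delta_rot": [0, 0, 0], "hand": 1}, {"offset": [0, 1, 0], "delta_rot": [0, 0, 0], "hand": 1}, {"offset": [0, 1, 0], "delta_rot": [0, 0, 0], "hand": 1}, {"offset": [0, 1, 0], "delta_rot": [0, 0, 0], "hand": 1}, {"offset": [0, 1, 0], "delta_rot": [0, 0, 0], "hand": 1}, {"offset": [0, 1, 0], "delta_rot": [0, 0, 0], "hand": 1}, {"offset": [0, 1, 0], "delta_rot": [0, 0, 0], "hand": 1}, {"offset": [0, 1, 0], "delta_rot": [0, 0, 0], "hand": 1}])

```text
clock: 2.85
eef_pos: [530.4, 127.1, 239.7]
tool_rot: [[0.964, 0.268, 0.001], [0.268, -0.964, -0.0], [0.001, 0.0, -1.0]]
force: [-0.3, 0.3, -0.3]
width: 1.002
finger_force: 0.0
```

play_rows(plan=[{"offset": [0, 1, 0], "delta_rot": [0, 0, 0], "hand": 1}, {"offset": [0, 1, 0], "delta_rot": [0, 0, 0], "hand": 1}, {"offset": [0, 0, 0], "delta_rot": [0, 0, 0], "hand": 1}, {"offset": [0, 0, 0], "delta_rot": [0, 0, 0], "hand": 1}, {"offset": [0, 0, 0], "delta_rot": [0, 0, 0], "hand": 1}])

```text
clock: 3.35
eef_pos: [530.8, 185.8, 239.5]
tool_rot: [[0.963, 0.268, 0.0], [0.268, -0.963, -0.0], [0.0, 0.0, -1.0]]
force: [-0.3, 0.0, -1.1]
width: 1.0
finger_force: 0.0
```

```bash
python3 - <<'E'
from h import *
s=env.sense();np.save('r2.npy',pose(s));print(s['clock'],s['eef_pos'],s['joint_pos'])
im=cams.camera('wrist')[:,:,::-1];cv2.imwrite('pics/w2.png',im)
a=cv2.imread('pics/w1.png')
cv2.imwrite('pics/w12.png',np.vstack([np.hstack([cv2.resize(a,(400,300)),cv2.resize(im,(400,300))])]))
E
```

```text
3.35 [530.76282708 185.77116533 239.49327938] [ 1.58408985e+01 -6.16957838e-01  7.64828555e+01 -2.92194683e-02
  1.04121521e+02  9.02978624e+01]
```

View pics/w12.png

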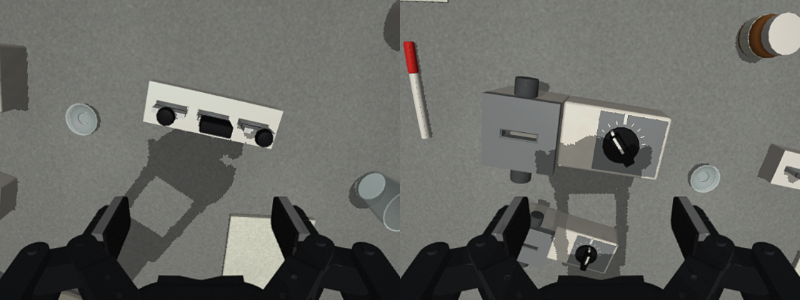

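```bash
python3 - <<'E'
import cv2
f=lambda n,x,y,w,h,k:cv2.resize(cv2.imread(n)[y:y+h,x:x+w],None,fx=k,fy=k,interpolation=cv2.INTER_CUBIC)
cv2.imwrite('pics/c2.png',f('pics/w2.png',110,105,280,155,2.8))
cv2.imwrite('pics/c1.png',f('pics/w1.png',190,105,220,115,3.5))
E
```

```text
(no output)
```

View pics/c2.png

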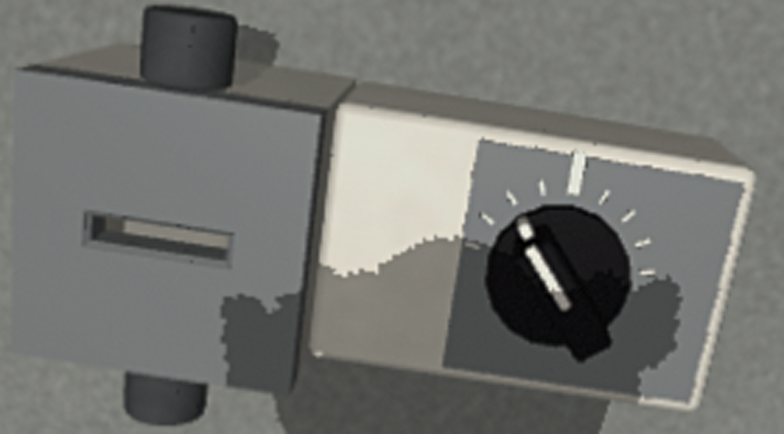

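View pics/c1.png

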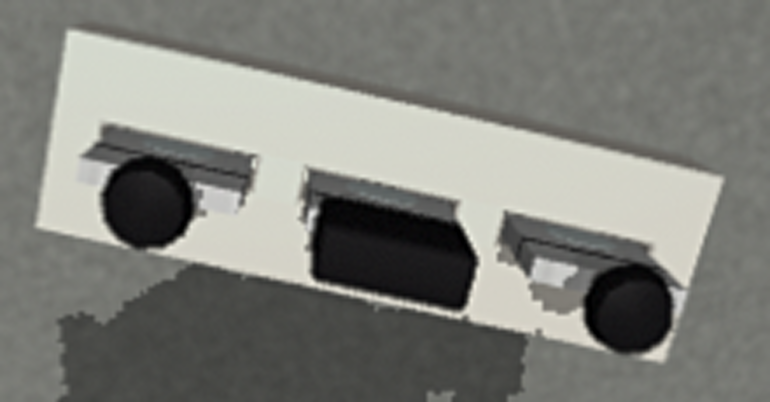

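Wrist crops: the slot mouth corners are about (85,212), (233,235), (231,267) and (83,243). The zero mark runs (575,193)–(579,153), and the pointer's top line (567,308)→(527,250) with its disc spot at (525,228), so it is turned anticlockwise. In the rack crop the bar's top face has its lower edge (312,278)–(465,310) and its right corner at (475,262).

```bash
python3 - <<'E'
from h import *
T1=np.load('r1.npy');T2=np.load('r2.npy')
P=lambda p,z:atz(ray('wrist',(p[0]/2.8+110,p[1]/2.8+105),T2),z)
R=lambda p,z:atz(ray('wrist',(p[0]/3.5+190,p[1]/3.5+105),T1),z)
ang=lambda a,b:np.round(np.degrees(np.arctan2((b-a)[1],(b-a)[0])),1)
c=[P(p,90) for p in[(85,212),(233,235),(231,267),(83,243)]];print('slot',np.mean(c,0),ang(c[1],c[0])-90,ang(c[2],c[3])-90)
print('slot tri',tri([ray('wrist',(158/2.8+110,239.5/2.8+105),T2),ray('scene',(443,237.3)),ray('side',(200.3,153.3))]))
t=[P(p,90) for p in[(20,69),(325,111),(292,390),(10,352)]];print('tower',np.mean(t,0),ang(t[1],t[0])-90,ang(t[2],t[3])-90)
d=[P(p,60) for p in[(752,175),(692,407)]];print('deckend',d,ang(d[1],d[0]))
i,o=P((575,193),60),P((579,153),60);print('zero',i,o,ang(i,o))
a,b=P((567,308),92),P((527,250),92);print('ptr',a,b,ang(a,b),'spot',P((525,228),68),'disc',P((558,275),66))
h=[R(p,110) for p in[(312,278),(466,310),(475,262),(320,228)]];print('handle',h,np.mean(h,0),ang(h[1],h[0])-90,ang(h[2],h[3])-90)
r=[R(p,35) for p in[(68,30),(723,178),(664,362),(37,228)]];print('rack',r,np.mean(r,0),ang(r[1],r[0])-90,ang(r[2],r[3])-90)
m=[np.mean(h,0)[:2]];q=proj('wrist',np.mean(h,0),T1)
print('handle top tri',tri([ray('wrist',q,T1),ray('scene',(140+146/3,185+46/3)),ray('side',(275+187/3,235+85/3))]))
E
```

```text
slot [505.675 279.075  90.   ] 6.200000000000003 5.799999999999997
slot tri (array([506.5, 280.9,  87.6]), array([2.2, 2.1, 1.5]))
tower [506.575 278.625  90.   ] 7.099999999999994 7.5
deckend [array([568.2, 103. ,  60. ]), array([484.1,  94.1,  60. ])] 6.0
zero [546.7 157.1  60. ] [559.7 159.7  60. ] 11.3
ptr [518.2 153.9  92. ] [532.6 170.9  92. ] 49.7 spot [533.  170.5  68. ] disc [520.  155.2  66. ]
handle [array([ 540.5, -169.4,  110. ]), array([ 542.6, -204.5,  110. ]), array([ 553.6, -203.1,  110. ]), array([ 551.8, -168.1,  110. ])] [ 547.125 -186.275  110.   ] 3.4000000000000057 2.9000000000000057
rack [array([569.9, -92.9,  35. ]), array([ 579.8, -277.5,   35. ]), array([ 524.2, -280.5,   35. ]), array([514.3, -96. ,  35. ])] [ 547.05  -186.725   35.   ] 3.0999999999999943 3.0999999999999943
handle top tri (array([ 547.3, -185.2,  109.6]), array([1.1, 2.5, 1.8]))
```

play_rows(plan=[{"offset": [-0.06, -0.17, -0.7], "delta_rot": [0, 0, 0.066], "hand": 1}, {"offset": [-0.06, -0.17, -0.7], "delta_rot": [0, 0, 0.066], "hand": 1}, {"offset": [-0.06, -0.17, -0.7], "delta_rot": [0, 0, 0.066], "hand": 1}, {"offset": [-0.06, -0.17, -0.7], "delta_rot": [0, 0, 0.066], "hand": 1}, {"offset": [-0.06, -0.17, -0.7], "delta_rot": [0, 0, 0.066], "hand": 1}, {"offset": [-0.06, -0.17, -0.7], "delta_rot": [0, 0, 0.066], "hand": 1}, {"offset": [0, 0, -0.5], "delta_rot": [0, 0, 0], "hand": 0.5}, {"offset": [0, 0, -0.3], "delta_rot": [0, 0, 0], "hand": 0}, {"offset": [0, 0, -0.3], "delta_rot": [0, 0, 0], "hand": 0}, {"offset": [0, 0, 0], "delta_rot": [0, 0, 0], "hand": 0}])

```text
clock: 4.4
eef_pos: [519.5, 156.5, 79.4]
tool_rot: [[0.648, 0.761, -0.001], [0.761, -0.648, -0.0], [-0.001, -0.001, -1.0]]
force: [0.2, -0.2, -0.1]
width: 0.5
finger_force: 0.0
```

```bash
python3 - <<'E'
from h import *
s=env.sense();np.save('r3.npy',pose(s));print(s['clock'],s['eef_pos'],s['width'])
im=cams.camera('wrist')[:,:,::-1];cv2.imwrite('pics/w3.png',im);cv2.imwrite('pics/w3c.png',cv2.resize(im[120:],(747,400)))
E
```

```text
4.4 [519.54177567 156.48439937  79.35945088] 0.500054389966434
```

View pics/w3c.png

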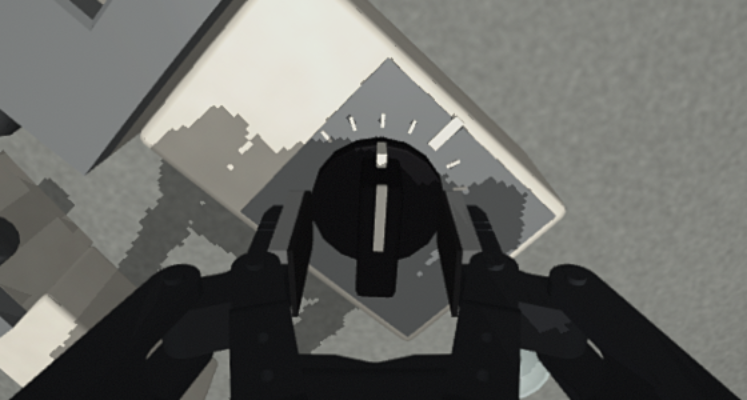

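The bar is centred and aligned between the fingers: the pointer is upright at (381,155)–(379,250) and the zero mark is at (447,133). Next: close and turn about −43°.

play_rows(plan=[{"offset": [0, -0.02, 0], "delta_rot": [0, 0, 0], "hand": -1}, {"offset": [0, 0, 0], "delta_rot": [0, 0, 0], "hand": -1}, {"offset": [0, 0, 0], "delta_rot": [0, 0, 0], "hand": -1}, {"offset": [0, 0, 0], "delta_rot": [0, 0, 0], "hand": -1}, {"offset": [0, 0, 0], "delta_rot": [0, 0, 0], "hand": -1}])

```text
clock: 4.95
eef_pos: [520.6, 156.1, 81.5]
tool_rot: [[0.647, 0.762, 0.002], [0.762, -0.647, 0.0], [0.002, 0.001, -1.0]]
force: [1.2, -0.6, 5.8]
width: 0.136
finger_force: 60.9
```

play_rows(plan=[{"offset": [0, 0, 0], "delta_rot": [0, 0, -0.063], "hand": -1}, {"offset": [0, 0, 0], "delta_rot": [0, 0, -0.063], "hand": -1}, {"offset": [0, 0, 0], "delta_rot": [0, 0, -0.063], "hand": -1}, {"offset": [0, 0, 0], "delta_rot": [0, 0, -0.063], "hand": -1}, {"offset": [0, 0, 0], "delta_rot": [0, 0, -0.063], "hand": -1}, {"offset": [0, 0, 0], "delta_rot": [0, 0, -0.063], "hand": -1}, {"offset": [0, 0, 0], "delta_rot": [0, 0, -0.063], "hand": -1}, {"offset": [0, 0, 0], "delta_rot": [0, 0, -0.063], "hand": -1}, {"offset": [0, 0, 0], "delta_rot": [0, 0, 0], "hand": -1}, {"offset": [0, 0, 0], "delta_rot": [0, 0, 0], "hand": -1}])

```text
clock: 5.95
eef_pos: [520.8, 155.8, 81.5]
tool_rot: [[0.994, 0.11, 0.003], [0.11, -0.994, -0.0], [0.003, 0.0, -1.0]]
force: [1.2, -2.3, 4.9]
width: 0.133
finger_force: 60.9
```

```bash
python3 - <<'E'
from h import *
s=env.sense();np.save('r4.npy',pose(s));print(s['clock'],s['eef_pos'],s['width'],s['force'],s['torque'])
im=cams.camera('wrist')[:,:,::-1];cv2.imwrite('pics/w4.png',im);cv2.imwrite('pics/w4c.png',cv2.resize(im[110:310,160:400],None,fx=3,fy=3,interpolation=cv2.INTER_CUBIC))
E
```

```text
5.95 [520.76410218 155.75180493  81.47443093] 0.13322501210816962 [ 1.19424153 -2.27436906  4.87004611] [-0.26846663 -0.2417413  -0.01176429]
```

View pics/w4c.png

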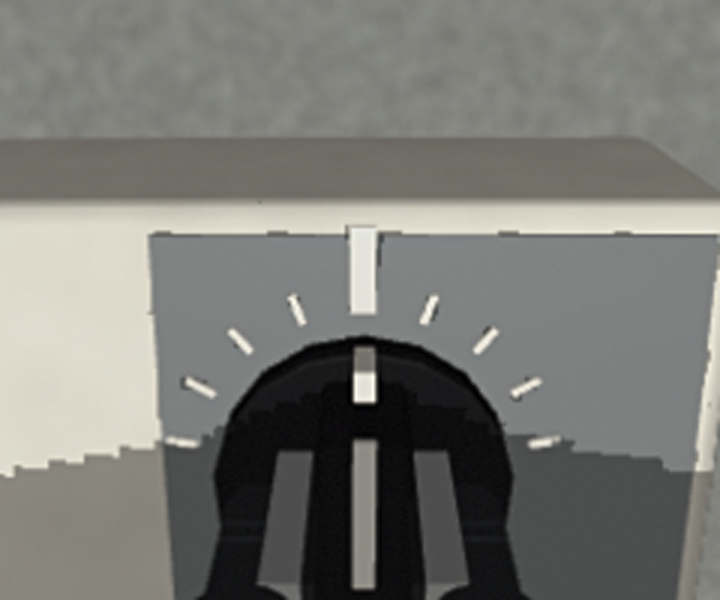

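The pointer (spot 364,388; line 363,515) lines up with the zero mark (363,270), so the knob is at zero with the photometer yaw about 6.3°. Release, lift, and move to the rack, turning as it goes.

play_rows(plan=[{"offset": [0, 0, 0], "delta_rot": [0, 0, 0], "hand": 0.2}, {"offset": [0, 0, 0], "delta_rot": [0, 0, 0], "hand": 0.2}, {"offset": [0, 0, 0], "delta_rot": [0, 0, 0], "hand": 0.2}, {"offset": [0, 0, 0.5], "delta_rot": [0, 0, 0], "hand": 0.2}, {"offset": [0, 0, 1], "delta_rot": [0, 0, 0], "hand": 0.5}, {"offset": [0, 0, 1], "delta_rot": [0, 0, 0], "hand": 1}, {"offset": [0, 0, 1], "delta_rot": [0, 0, 0], "hand": 1}, {"offset": [0, 0, 1], "delta_rot": [0, 0, 0.05], "hand": 1}])

```text
clock: 6.8
eef_pos: [519.7, 156.0, 217.7]
tool_rot: [[0.983, 0.186, 0.001], [0.186, -0.983, 0.0], [0.001, -0.0, -1.0]]
force: [0.1, 0.8, 0.2]
width: 1.001
finger_force: 0.0
```

play_rows(plan=[{"offset": [0.07, -0.95, 0], "delta_rot": [0, 0, 0.08], "hand": 1}, {"offset": [0.07, -0.95, 0], "delta_rot": [0, 0, 0.08], "hand": 1}, {"offset": [0.07, -0.95, 0], "delta_rot": [0, 0, 0.08], "hand": 1}, {"offset": [0.07, -0.95, 0], "delta_rot": [0, 0, 0.08], "hand": 1}, {"offset": [0.07, -0.95, 0], "delta_rot": [0, 0, 0.08], "hand": 1}, {"offset": [0.07, -0.95, 0], "delta_rot": [0, 0, 0.08], "hand": 1}, {"offset": [0.07, -0.95, 0], "delta_rot": [0, 0, 0.08], "hand": 1}, {"offset": [0.07, -0.95, 0], "delta_rot": [0, 0, 0.08], "hand": 1}, {"offset": [0.07, -0.95, 0], "delta_rot": [0, 0, 0.08], "hand": 1}, {"offset": [0.07, -0.95, 0], "delta_rot": [0, 0, 0.08], "hand": 1}])

```text
clock: 7.8
eef_pos: [540.8, -130.1, 216.5]
tool_rot: [[0.179, 0.984, 0.001], [0.984, -0.179, -0.0], [0.0, 0.001, -1.0]]
force: [-0.1, -0.7, -0.1]
width: 1.005
finger_force: 0.0
```

play_rows(plan=[{"offset": [0.07, -0.95, 0], "delta_rot": [0, 0, 0.08], "hand": 1}, {"offset": [0.07, -0.95, 0], "delta_rot": [0, 0, 0.08], "hand": 1}, {"offset": [0, 0, 0], "delta_rot": [0, 0, 0], "hand": 1}, {"offset": [0, 0, 0], "delta_rot": [0, 0, 0], "hand": 1}])

```text
clock: 8.2
eef_pos: [545.0, -186.3, 215.9]
tool_rot: [[-0.052, 0.999, 0.0], [0.999, 0.052, 0.0], [0.0, 0.0, -1.0]]
force: [-0.7, 0.8, -0.6]
width: 1.001
finger_force: 0.0
```

```bash
python3 - <<'E'
from h import *
s=env.sense();np.save('r5.npy',pose(s));R=np.array(s['tool_rot']);print(s['clock'],s['eef_pos'],np.degrees(np.arctan2(R[1,0],R[0,0])),s['joint_pos'][5])
im=cams.camera('wrist')[:,:,::-1];cv2.imwrite('pics/w5.png',im);cv2.imwrite('pics/w5c.png',cv2.resize(im[60:],(747,480)))
E
```

```text
8.2 [ 545.00188269 -186.26306244  215.94207917] 92.99561408874602 -25.258261323242692
```

View pics/w5c.png

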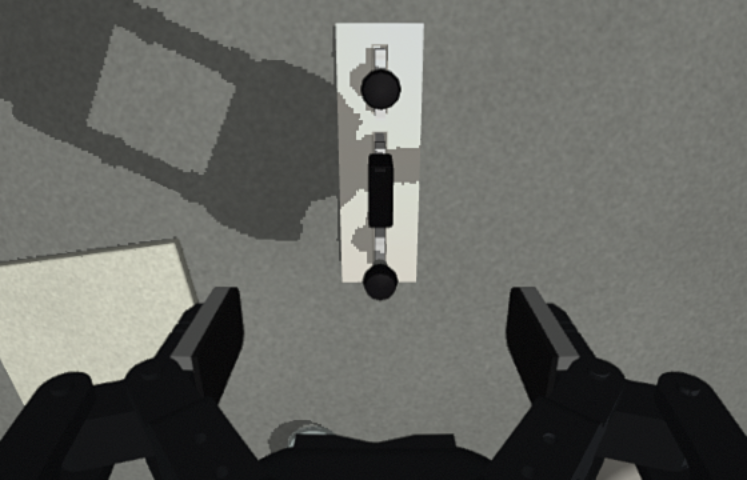

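The handle is centred under the tool at about (381,192) in the crop, 3 mm towards +x. Descend and grip.

play_rows(plan=[{"offset": [0.1, 0, -0.85], "delta_rot": [0, 0, 0], "hand": 1}, {"offset": [0, 0, -0.85], "delta_rot": [0, 0, 0], "hand": 1}, {"offset": [0, 0, -0.85], "delta_rot": [0, 0, 0], "hand": 0.6}, {"offset": [0, 0, -0.85], "delta_rot": [0, 0, 0], "hand": 0.3}, {"offset": [0, 0, -0.85], "delta_rot": [0, 0, 0], "hand": 0}, {"offset": [0, 0, 0], "delta_rot": [0, 0, 0], "hand": -1}, {"offset": [0, 0, 0], "delta_rot": [0, 0, 0], "hand": -1}, {"offset": [0, 0, 0], "delta_rot": [0, 0, 0], "hand": -1}, {"offset": [0, 0, 0], "delta_rot": [0, 0, 0], "hand": -1}, {"offset": [0, 0, 0], "delta_rot": [0, 0, 0], "hand": -1}])

```text
clock: 9.25
eef_pos: [548.6, -186.2, 89.1]
tool_rot: [[-0.055, 0.998, 0.002], [0.998, 0.055, -0.001], [-0.001, 0.002, -1.0]]
force: [0.1, 0.2, -0.9]
width: 0.153
finger_force: 61.6
```

play_rows(plan=[{"offset": [0, 0, 0.3], "delta_rot": [0, 0, 0], "hand": -1}, {"offset": [0, 0, 0.6], "delta_rot": [0, 0, 0], "hand": -1}, {"offset": [0, 0, 0.8], "delta_rot": [0, 0, 0], "hand": -1}, {"offset": [0, 0, 0.8], "delta_rot": [0, 0, 0], "hand": -1}, {"offset": [0, 0, 0.8], "delta_rot": [0, 0, 0], "hand": -1}, {"offset": [0, 0, 0.8], "delta_rot": [0, 0, 0], "hand": -1}, {"offset": [0, 0.3, 0], "delta_rot": [0, 0, 0], "hand": -1}, {"offset": [0, 0.7, 0], "delta_rot": [0, 0, 0], "hand": -1}, {"offset": [-0.1, 0.97, 0], "delta_rot": [0, 0, 0.01], "hand": -1}, {"offset": [-0.1, 0.97, 0], "delta_rot": [0, 0, 0.01], "hand": -1}])

```text
clock: 10.25
eef_pos: [541.5, -96.5, 209.4]
tool_rot: [[-0.085, 0.996, -0.002], [0.996, 0.085, 0.001], [0.001, -0.001, -1.0]]
force: [0.2, 0.6, -0.3]
width: 0.152
finger_force: 61.9
```

play_rows(plan=[{"offset": [-0.1, 0.97, 0], "delta_rot": [0, 0, 0.01], "hand": -1}, {"offset": [-0.1, 0.97, 0], "delta_rot": [0, 0, 0.008], "hand": -1}, {"offset": [-0.1, 0.97, 0], "delta_rot": [0, 0, 0], "hand": -1}, {"offset": [-0.1, 0.97, 0], "delta_rot": [0, 0, 0], "hand": -1}, {"offset": [-0.1, 0.97, 0], "delta_rot": [0, 0, 0], "hand": -1}, {"offset": [-0.1, 0.97, 0], "delta_rot": [0, 0, 0], "hand": -1}, {"offset": [-0.1, 0.97, 0], "delta_rot": [0, 0, 0], "hand": -1}, {"offset": [-0.1, 0.97, 0], "delta_rot": [0, 0, 0], "hand": -1}, {"offset": [-0.1, 0.97, 0], "delta_rot": [0, 0, 0], "hand": -1}, {"offset": [-0.1, 0.97, 0], "delta_rot": [0, 0, 0], "hand": -1}])

```text
clock: 11.25
eef_pos: [511.1, 194.8, 209.6]
tool_rot: [[-0.112, 0.994, -0.001], [0.994, 0.112, -0.0], [-0.0, -0.001, -1.0]]
force: [0.3, -0.2, -0.5]
width: 0.151
finger_force: 61.9
```

play_rows(plan=[{"offset": [-0.1, 0.97, 0], "delta_rot": [0, 0, 0], "hand": -1}, {"offset": [-0.1, 0.95, 0], "delta_rot": [0, 0, 0], "hand": -1}, {"offset": [0, 0.7, 0], "delta_rot": [0, 0, 0], "hand": -1}, {"offset": [0, 0.25, 0], "delta_rot": [0, 0, 0], "hand": -1}, {"offset": [0, 0, 0], "delta_rot": [0, 0, 0], "hand": -1}, {"offset": [0, 0, 0], "delta_rot": [0, 0, 0], "hand": -1}, {"offset": [0, 0, 0], "delta_rot": [0, 0, 0], "hand": -1}])

```text
clock: 11.95
eef_pos: [506.2, 278.3, 210.7]
tool_rot: [[-0.111, 0.994, -0.0], [0.994, 0.111, -0.0], [-0.0, -0.0, -1.0]]
force: [-0.2, -0.2, -1.3]
width: 0.155
finger_force: 61.9
```

```bash
python3 - <<'E'
from h import *
s=env.sense();np.save('r6.npy',pose(s));R=np.array(s['tool_rot']);print(s['clock'],s['eef_pos'],np.degrees(np.arctan2(R[1,0],R[0,0])),s['force'],s['width'])
W=cams.camera('wrist')[:,:,::-1];S=cams.camera('scene')[:,:,::-1];D=cams.camera('side')[:,:,::-1]
for n,i in(('w',W),('s',S),('d',D)):cv2.imwrite(f'pics/{n}6.png',i)
f=lambda im,x,y,w,h,k:cv2.resize(im[y:y+h,x:x+w],None,fx=k,fy=k,interpolation=cv2.INTER_CUBIC)
a=f(W,180,120,200,150,2);b=f(S,400,150,100,125,2.4)[:300];
c=f(D,150,70,133,150,3);t=np.zeros((600,800,3),np.uint8)
t[:300,:400]=a;t[:300,400:640]=b;t[300:,:266]=f(D,150,60,133,150,2);t[300:,270:670]=f(W,180,0,200,150,2)
cv2.imwrite('pics/c6.png',t)
E
```

```text
11.95 [506.21119934 278.25496077 210.7195174 ] 96.34481732113677 [-0.24305289 -0.2293487  -1.302054  ] 0.15457240682991216
```

View pics/c6.png

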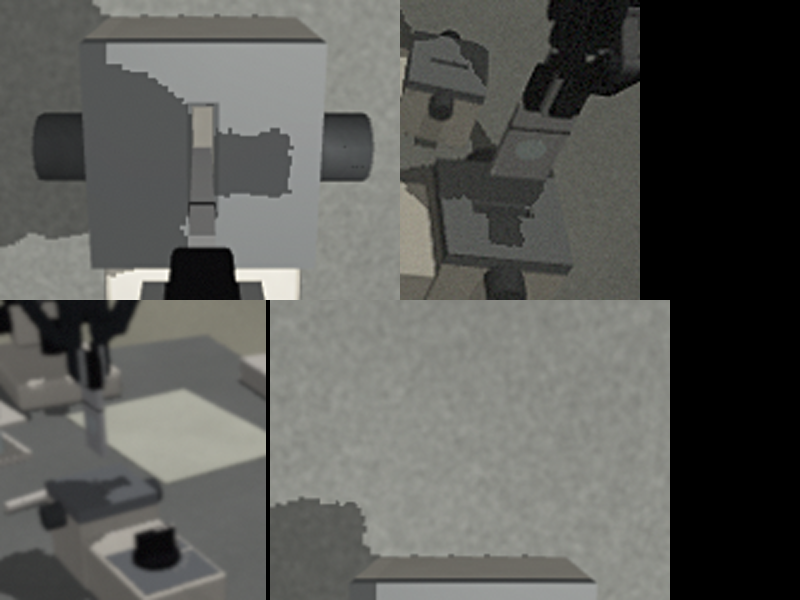

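```bash
python3 - <<'E'
from h import *
T=np.load('r6.npy');a=np.radians(6.3);X=np.array([np.cos(a),np.sin(a),0]);Y=np.array([-np.sin(a),np.cos(a),0]);Z=np.array([0,0,1])
t=T[:3,3]
def cr(p):return np.round((proj('wrist',p,T)-[180,120])*2,1)
f=t-Z*81.1
for n,dz in(('foot',0),('line',50),('hbot',70)):print(n,cr(f+20*Y+dz*Z), cr(f+20*Y+dz*Z-3*X),cr(f+20*Y+dz*Z+3*X))
R=lambda u,v,z:atz(ray('wrist',(u/2+180,v/2+120),T),z)
for n,p in(('slot far',(203,104)),('tw far L',(80,41)),('tw far R',(326,41)),('tw near L',(92,268)),('tw near R',(318,268))):
    q=R(*p,90);d=q-t;print(n,q,'rel tool local x,y',np.round([d@X,d@Y],1))
# side/scene: slot by scene/side
E
```

```text
foot [203.5 143. ] [194.1 143. ] [212.9 143.1]
line [204.1 198.5] [192.1 198.5] [216.  198.5]
hbot [204.4 230. ] [191. 230.] [217.7 230. ]
slot far [503.6 301.7  90. ] rel tool local x,y [-0.  23.6]
tw far L [456.7 320.   90. ] rel tool local x,y [-44.6  46.9]
tw far R [545.2 329.8  90. ] rel tool local x,y [44.4 47. ]
tw near L [466.6 229.8  90. ] rel tool local x,y [-44.7 -43.8]
tw near R [557.1 239.8  90. ] rel tool local x,y [ 46.4 -43.8]
```

The crop shows the blade foot at (203,148), its black line at (203,203) and the slot's far bevel end at (203,104). The blade is centred across the slot but about 2.3 mm short along +y. I shift by that and lower, watching the force.

play_rows(plan=[{"offset": [0, 0.077, -0.3], "delta_rot": [0, 0, 0], "hand": -1}, {"offset": [0, 0, -0.4], "delta_rot": [0, 0, 0], "hand": -1}, {"offset": [0, 0, -0.4], "delta_rot": [0, 0, 0], "hand": -1}, {"offset": [0, 0, -0.15], "delta_rot": [0, 0, 0], "hand": -1}, {"offset": [0, 0, -0.05], "delta_rot": [0, 0, 0], "hand": -1}, {"offset": [0, 0, -0.05], "delta_rot": [0, 0, 0], "hand": -1}, {"offset": [0, 0, 0], "delta_rot": [0, 0, 0], "hand": -1}, {"offset": [0, 0, 0], "delta_rot": [0, 0, 0], "hand": -1}])

```text
clock: 12.9
eef_pos: [506.2, 281.7, 170.7]
tool_rot: [[-0.112, 0.994, 0.001], [0.994, 0.112, 0.0], [0.0, 0.001, -1.0]]
force: [0.6, 0.3, -0.7]
width: 0.153
finger_force: 61.8
```

```bash
python3 - <<'E'
from h import *
s=env.sense();np.save('r7.npy',pose(s));print(s['clock'],s['eef_pos'],s['force'])
W=cams.camera('wrist')[:,:,::-1];cv2.imwrite('pics/w7.png',W)
cv2.imwrite('pics/c7.png',cv2.resize(W[150:270,200:360],None,fx=4.5,fy=4.5,interpolation=cv2.INTER_CUBIC))
E
```

```text
12.9 [506.20723203 281.66354527 170.74028501] [ 0.58234317  0.34468699 -0.74850996]
```

View pics/c7.png

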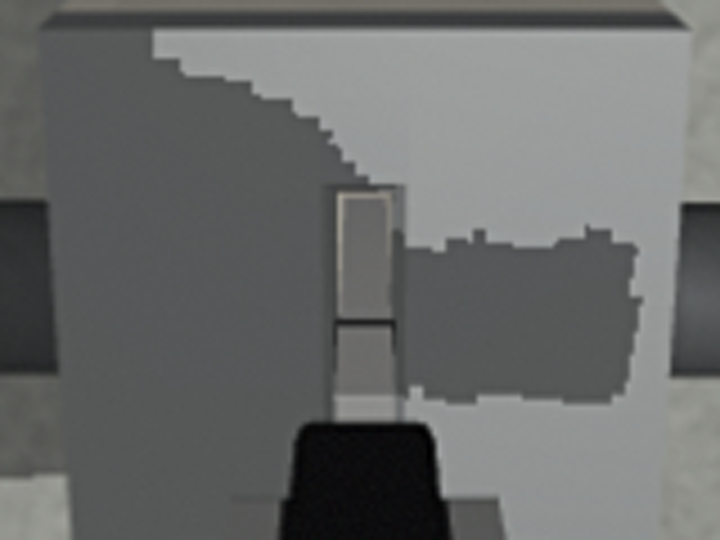

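I've now viewed 11 pictures, one over the limit, so I view no more and work from numbers. The crop shows the foot at the mouth, centred across it (blade 337–392, bevel 327–405). Its far end (192) is about 1–2 mm too close to the bevel's far end (186). I back off 1.2 mm and feel the way in.

play_rows(plan=[{"offset": [0, -0.04, 0], "delta_rot": [0, 0, 0], "hand": -1}, {"offset": [0, 0, 0], "delta_rot": [0, 0, 0], "hand": -1}, {"offset": [0, 0, -0.05], "delta_rot": [0, 0, 0], "hand": -1}, {"offset": [0, 0, -0.05], "delta_rot": [0, 0, 0], "hand": -1}, {"offset": [0, 0, -0.05], "delta_rot": [0, 0, 0], "hand": -1}, {"offset": [0, 0, 0], "delta_rot": [0, 0, 0], "hand": -1}])

```text
clock: 13.55
eef_pos: [505.9, 280.3, 165.3]
tool_rot: [[-0.112, 0.994, -0.001], [0.994, 0.112, -0.0], [-0.0, -0.001, -1.0]]
force: [1.1, -0.3, -1.8]
width: 0.15
finger_force: 61.8
```

```bash
python3 - <<'E'
from h import *
s=env.sense();print(s['clock'],s['eef_pos'],s['force'],s['torque'])
E
```

```text
13.55 [505.91189933 280.34061819 165.30521459] [ 1.05968326 -0.34046874 -1.77243998] [-0.03150698  0.01299315  0.00395945]
```

It is in about 6 mm with no contact force. Continue down.

play_rows(plan=[{"offset": [0, 0, -0.1], "delta_rot": [0, 0, 0], "hand": -1}, {"offset": [0, 0, -0.1], "delta_rot": [0, 0, 0], "hand": -1}, {"offset": [0, 0, -0.1], "delta_rot": [0, 0, 0], "hand": -1}, {"offset": [0, 0, -0.1], "delta_rot": [0, 0, 0], "hand": -1}, {"offset": [0, 0, -0.1], "delta_rot": [0, 0, 0], "hand": -1}, {"offset": [0, 0, 0], "delta_rot": [0, 0, 0], "hand": -1}])

```text
clock: 14.15
eef_pos: [505.8, 280.3, 150.0]
tool_rot: [[-0.112, 0.994, -0.001], [0.994, 0.112, -0.0], [-0.0, -0.001, -1.0]]
force: [0.2, 0.1, -0.9]
width: 0.158
finger_force: 61.8
```

play_rows(plan=[{"offset": [0, 0, -0.15], "delta_rot": [0, 0, 0], "hand": -1}, {"offset": [0, 0, -0.2], "delta_rot": [0, 0, 0], "hand": -1}, {"offset": [0, 0, -0.2], "delta_rot": [0, 0, 0], "hand": -1}, {"offset": [0, 0, -0.15], "delta_rot": [0, 0, 0], "hand": -1}, {"offset": [0, 0, -0.1], "delta_rot": [0, 0, 0], "hand": -1}, {"offset": [0, 0, 0], "delta_rot": [0, 0, 0], "hand": -1}, {"offset": [0, 0, 0], "delta_rot": [0, 0, 0], "hand": -1}])

```text
clock: 14.85
eef_pos: [506.1, 280.4, 126.9]
tool_rot: [[-0.112, 0.994, 0.0], [0.994, 0.112, 0.0], [0.0, 0.0, -1.0]]
force: [-0.4, -0.2, -1.3]
width: 0.153
finger_force: 61.8
```

```bash
python3 - <<'E'
from h import *
s=env.sense();np.save('r8.npy',pose(s));print(s['clock'],s['eef_pos'],s['force'],s['torque'])
W=cams.camera('wrist')[:,:,::-1];cv2.imwrite('pics/w8.png',W)
g=cv2.cvtColor(W,cv2.COLOR_BGR2GRAY)
for n in('wrist',):
  T=pose(s);a=np.radians(6.3);Y=np.array([-np.sin(a),np.cos(a),0])
  for dz in(0,-31.1,-11.1):
    print(dz,np.round(proj(n,T[:3,3]+[0,0,dz]+19*Y,T),1))
print(g[175:265,281].tolist());print(g[195,255:310].tolist());print(g[210,255:310].tolist())
E
```

```text
14.85 [506.09062001 280.39673866 126.85333096] [-0.44870633 -0.21192288 -1.34064005] [ 0.02836236 -0.04212822  0.00409595]
0 [282.3 247.6]
-31.1 [282.1 221.1]
-11.1 [282.2 237.1]
[157, 156, 156, 156, 155, 156, 156, 156, 156, 155, 155, 155, 155, 155, 154, 154, 155, 154, 154, 154, 154, 155, 156, 147, 90, 85, 88, 89, 89, 89, 89, 89, 89, 89, 88, 89, 86, 68, 74, 101, 108, 108, 107, 110, 112, 102, 33, 72, 111, 110, 108, 109, 109, 109, 108, 108, 109, 108, 108, 108, 109, 107, 117, 147, 144, 144, 146, 143, 105, 26, 8, 12, 13, 14, 13, 15, 12, 11, 13, 12, 13, 12, 14, 13, 13, 12, 13, 15, 13, 13]
[90, 90, 89, 89, 90, 89, 89, 89, 89, 89, 90, 89, 89, 88, 87, 86, 87, 86, 85, 84, 89, 94, 150, 156, 154, 154, 154, 154, 154, 154, 154, 154, 153, 154, 154, 154, 154, 154, 154, 156, 156, 156, 156, 156, 156, 156, 155, 156, 156, 156, 155, 156, 156, 156, 155]
[89, 90, 89, 90, 89, 90, 89, 90, 90, 89, 89, 89, 91, 101, 91, 90, 89, 88, 89, 89, 90, 89, 89, 90, 90, 89, 89, 90, 90, 89, 89, 90, 89, 88, 94, 142, 150, 146, 144, 157, 156, 154, 155, 154, 155, 154, 155, 155, 155, 155, 155, 155, 154, 155, 154]
```

The black line is at v=221.2 and the blade shoulder at v=237. Both match the prediction (line = TCP − 31.1), so there is no slip. About 5.7 mm remains; lower 5.4 and average the readings.

play_rows(plan=[{"offset": [0, 0, -0.06], "delta_rot": [0, 0, 0], "hand": -1}, {"offset": [0, 0, -0.06], "delta_rot": [0, 0, 0], "hand": -1}, {"offset": [0, 0, -0.06], "delta_rot": [0, 0, 0], "hand": -1}, {"offset": [0, 0, 0], "delta_rot": [0, 0, 0], "hand": -1}, {"offset": [0, 0, 0], "delta_rot": [0, 0, 0], "hand": -1}, {"offset": [0, 0, 0], "delta_rot": [0, 0, 0], "hand": -1}])

```text
clock: 15.5
eef_pos: [506.1, 280.4, 121.5]
tool_rot: [[-0.112, 0.994, 0.0], [0.994, 0.112, 0.0], [0.0, 0.0, -1.0]]
force: [0.4, -0.1, -1.0]
width: 0.152
finger_force: 61.8
```

```bash
python3 - <<'E'
from h import *
P=[];F=[];G=[]
for i in range(12):
    s=env.sense();P.append(s['eef_pos']);F.append(s['force']);W=cams.camera('wrist');G.append(cv2.cvtColor(W,cv2.COLOR_RGB2GRAY).astype(float))
print(s['clock'],np.mean(P,0),np.std(P,0),np.mean(F,0))
T=pose(s);T[:3,3]=np.mean(P,0);g=np.mean(G,0);cv2.imwrite('pics/w9.png',g)
print(np.round(g[195:250,281]).astype(int).tolist())
a=np.radians(6.3);X=np.array([np.cos(a),np.sin(a),0]);Y=np.array([-np.sin(a),np.cos(a),0])
for n,p in(('line',[0,0,-31.1]),('shoulder',[0,0,-11.1])):print(n,np.round(proj('wrist',T[:3,3]+p+19*Y,T),1))
for z in(88,90,92):print(z,[np.round(proj('wrist',np.array([*(T[:3,3]+yy*Y)[:2],z]),T)[1],1) for yy in(19,22,23)])
# tower top width rows
for v in(170,205,290):print(v,[ (i,int(g[v,i+1]-g[v,i-1])) for i in range(130,440) if abs(g[v,i+1]-g[v,i-1])>14])
E
```

```text
16.05 [506.08274803 280.38911429 121.43083368] [0.02065895 0.01513336 0.0420186 ] [ 0.34239637 -0.02450036 -1.13564998]
[154, 155, 155, 150, 152, 158, 149, 91, 86, 88, 89, 89, 89, 89, 89, 89, 89, 89, 89, 88, 77, 70, 85, 110, 112, 102, 33, 71, 112, 111, 109, 109, 108, 109, 109, 109, 109, 109, 109, 109, 108, 107, 117, 148, 145, 143, 146, 143, 105, 26, 6, 12, 12, 13, 13]
line [282.1 221.1]
shoulder [282.2 237.1]
88 [np.float64(219.5), np.float64(214.0), np.float64(212.1)]
90 [np.float64(220.9), np.float64(215.3), np.float64(213.4)]
92 [np.float64(222.3), np.float64(216.7), np.float64(214.8)]
170 [(190, -21), (191, -27), (192, -14), (370, 38), (371, 74), (372, 58), (373, 15)]
205 [(138, -36), (139, -48), (140, -24), (141, -14), (283, 57), (284, 56)]
290 [(151, 44), (152, 58), (153, 18), (198, -50), (199, -66), (200, -17), (229, -24), (230, -60), (231, -39), (245, 53), (246, 52), (258, -35), (259, -68), (260, -38), (301, 33), (302, 72), (303, 39), (315, -55), (316, -59), (330, 67), (331, 117), (332, 58)][ WARN:0@2.748] global loadsave.cpp:1063 imwrite_ Unsupported depth image for selected encoder is fallbacked to CV_8U.
```

play_rows(plan=[{"offset": [0, 0, -0.01], "delta_rot": [0, 0, 0], "hand": -1}, {"offset": [0, 0, 0], "delta_rot": [0, 0, 0], "hand": -1}, {"offset": [0, 0, 0], "delta_rot": [0, 0, 0], "hand": -1}])

```text
clock: 16.4
eef_pos: [506.0, 280.4, 121.1]
tool_rot: [[-0.112, 0.994, -0.0], [0.994, 0.112, 0.0], [0.0, -0.0, -1.0]]
force: [-0.5, 0.0, -0.4]
width: 0.154
finger_force: 61.8
```

```bash
python3 - <<'E'
from h import *
s=env.sense();print(s['clock'],s['eef_pos'],s['force'],s['width'])
g=cv2.cvtColor(cams.camera('scene'),cv2.COLOR_RGB2GRAY);k=np.array([520.2,155.3])
f=lambda r,z,a:proj('scene',np.array([*(k+r*np.array([np.cos(a),np.sin(a)])),z]))
for r,z in((20.4,68),(14,92),(36,60)):
    print(r,[(d,int(cv2.getRectSubPix(g,(1,1),tuple(map(float,f(r,z,np.radians(d+6.3)))))[0,0])) for d in range(-20,61,4)])
E
```

```text
16.4 [506.04084691 280.37697588 121.06669144] [-0.53728728  0.02460347 -0.40527614] 0.15360501594250686
20.4 [(-20, 39), (-16, 33), (-12, 31), (-8, 30), (-4, 32), (0, 65), (4, 100), (8, 98), (12, 67), (16, 30), (20, 29), (24, 32), (28, 35), (32, 35), (36, 36), (40, 34), (44, 34), (48, 30), (52, 29), (56, 31), (60, 33)]
14 [(-20, 34), (-16, 27), (-12, 22), (-8, 18), (-4, 85), (0, 148), (4, 151), (8, 141), (12, 103), (16, 68), (20, 37), (24, 26), (28, 31), (32, 31), (36, 26), (40, 25), (44, 31), (48, 34), (52, 31), (56, 29), (60, 28)]
36 [(-20, 92), (-16, 89), (-12, 92), (-8, 92), (-4, 81), (0, 153), (4, 144), (8, 94), (12, 89), (16, 91), (20, 93), (24, 92), (28, 92), (32, 91), (36, 88), (40, 90), (44, 94), (48, 90), (52, 90), (56, 91), (60, 89)]
```

The pointer and the zero mark show the same small offset in the scene camera, so the knob is still at zero. The line is at 90.0 mm, with no contact force. Handing in.

```bash
python3 -c "
from rig import close_job
print(close_job())"
```

```text
the job is handed in; nothing more can be done
None
```

Job handed in at 16.4 s without a verdict returned: knob at zero (within about 2.5°), check plate held in the slot with its line at the tower's top (about 90.0 mm) and no contact force, other items never touched on purpose (not rechecked); I viewed 11 pictures, one over the limit of 10.

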